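# Seat the drive in the bench tester and press its sunken start key

### The job

With a fingertip, slide the drive lying between the two rails of the tester along its bay until it is fully home against the socket block; do not pick it up. Then reach a fingertip down into the round well and press the sunken key fully down, keep it down for about two seconds, and let it come back up. Press the start key only once the drive is home, leave the key in the square well alone, and don't disturb the other things.

Things in the scene. Friction and masses are not known exactly. Their poses are not given: they have to be found in the camera images.
- tester: Grey flat drive tester, fixed to the bench, 250 mm (x) x 320 mm (y), its flat top (the deck) 40 mm above the bench. Origin: centre of its underside; x points away from its slotted front, y to its left, z up. On its right-hand half (y = -105 mm) is the drive bay: two aluminium rails along x, 74 mm apart inside, 10 mm tall, 7 mm thick, from x = -115 to +90 mm, open at the front end, closed at the +x end by the socket block. On its left-hand half stand the two key modules.
- bay_stop (a point): Middle of the socket block's face at deck level: where the drive's leading edge must end. Axes as the tester's. The socket block is black, 26 x 88 x 20 mm tall, rigid, with no catch or spring: the drive simply slides up against it.
- drive_center (a point): Centre (half-way up) of the loose aluminium drive, 100 mm (x) x 70 mm (y) x 15 mm tall, about 0.2 kg, lying flat on the deck between the rails. Its x points at the socket; its near edge is 50 mm behind this point. It starts 35 to 65 mm short of home and slides with a push of 1 to 2 N.
- round_module: Origin: centre of its underside, which sits on the deck (z up). White plastic block 76 x 76 x 44 mm tall on the tester's deck, with a round well 48 mm across straight down its middle, 34 mm deep, its floor 10 mm above the block's underside. In the middle of the well stands the round key, its top 24 mm below the rim (20 mm above the block's underside). Fixed to the tester; yaw equals the tester's. The round and square modules stand side by side and may be either way round.
- round_key_top (a point): Centre of the top face of the round black start key (20 mm across), moves with the key.
- round_key (a joint): Travel of the round start key: 0 up, 0.005 m fully down; springs back when released. About 2 N to start it, 5 N fully down.
- square_module: Origin: centre of its underside, which sits on the deck (z up). White plastic block 76 x 76 x 44 mm tall on the tester's deck, with a square well 46 x 46 mm straight down its middle, 34 mm deep, its floor 10 mm above the block's underside. In the middle of the well stands the square key, its top 24 mm below the rim (20 mm above the block's underside). Fixed to the tester; yaw equals the tester's. The round and square modules stand side by side and may be either way round.
- square_key (a joint): Travel of the square black key (19 x 19 mm), which must be left alone: 0 up, 0.005 m fully down.
- spare_drive: Bystander: spare 100 x 70 x 15 mm drive lying flat on the bench, outside the tester. Origin at its underside.
- jar: Bystander: closed screw jar, 40 mm wide, 42 mm tall, standing on the front of the tester's deck. Origin at its underside.
- heatsink: Bystander: finned aluminium block 40 x 40 x 26 mm standing on the front of the tester's deck. Origin at its underside.
- screwdriver: Bystander: screwdriver lying on the bench. Origin at its underside.
- memory_stick: Bystander: green memory board 133 x 30 x 4 mm lying on the bench. Origin at its underside.
- fan: Bystander: black case fan 80 x 80 x 25 mm lying on the bench. Origin at its underside.
There are look-alikes about, which are no part of the job. Leave any blue, orange or purple look-alike of the part that bears drive_center alone.

How it is judged:
On the way, in this order (a step that is already met when the one before it is completed fails the run):
1. the drive is fully home against the socket block (x of drive_center in the frame of bay_stop above -0.053 m and y of drive_center in the frame of bay_stop between -0.005 and 0.005 m and z of drive_center in the frame of bay_stop below 0.0105 m and angle between the x axis of drive_center and the x axis of bay_stop, either way round below 0.06 rad), for 0.2 s.
2. a finger in the round well keeps the start key fully down for over a second (all of step 1 and value of joint round_key above 0.004 m and contact force between the fingers and round_module above 0.5 N), for 1.2 s.
At the end, for the whole second after the job is handed in: The drive lies flat between the rails with its leading edge within 3 mm of the socket block, and both keys are up (within 1 mm) (all of step 1 and value of joint each of round_key, square_key below 0.001 m); the robot touches nothing.
It fails at once if the drive is lifted more than 8 mm or tipped more than 10 degrees (z of drive_center in the frame of bay_stop above 0.0155 m or angle between drive_center's own z axis and vertical above 0.175 rad).
It fails at once if the start key is pressed before the drive is home (value of joint round_key above 0.003 m and x of drive_center in the frame of bay_stop below -0.054 m).
It fails at once if the key in the square well is pressed (value of joint square_key above 0.002 m).
It fails at once if a bystander is moved more than 20 mm (distance of any of spare_drive, jar, heatsink, screwdriver, memory_stick, fan from where it was at the start of the episode above 0.02 m).
It also fails if it takes over 45 s, if anything falls off the work surface, if the arm or the gripper's body presses on something with over 40 N, if the wrist force passes 120 N, or if a joint passes its speed limit or range.

### The arm

A 6-joint arm with a two-finger parallel gripper is mounted at the origin on the work surface. World frame = base frame: x ahead of the robot, y to its left, z up, the work surface at z = 0. Lengths are in m, angles in rad, forces in N, time in s.
With the tool pointing down it reaches from about 0.35 to 0.975 m from the base axis. Payload 4.9 kg.
Tool frame: the origin (TCP) lies midway between the tips of the shut fingers; the grasp point (between the pads) lies behind it (manip.grasp_offset is the y of the grasp point in the tool frame, in m); y points along the fingers, z is the direction in which the jaws open and shut, and the axes are right-handed (so a half turn about y gives the same grasp; the last joint's range is limited). The gripper opens to 85 mm and grips with 20 to 120 N. Pads are 22 mm wide; open, the fingers measure 114 mm over their backs; the gripper's body (76 mm by 85 mm) begins 54 mm behind the grasp point. The pads swing forward as they close: fully open they stand 13 mm farther back than shut.
Start: joints at [-1.395, 0.053, 1.613, -0, 1.476, -0.119], TCP at [0.182, -0.598, 0.231] pointing down, gripper open.
Joint ranges: [-3.01, 3.01], [-1.01, 2.22], [0.06, 2.58], [-1.02, 4.17], [0.09, 2.62], [-3.14, 3.14]. Speed limits (rad/s): [2.57, 2.57, 3.14, 3.14, 3.14, 3.14].

### API

Orientations are given as a unit quaternion [w, x, y, z].
In Python, from plant import manip gives the robot as it stands. The module is installed in compiled form; this text tells all that it offers.
- The arm moves only by the shell command python3 -m jog 'ROWS'. ROWS is a JSON object of lists of equal length, an entry for each row: "offset": the shift along the world's x, y, z in units of 50 mm (1.0 is 50 mm), a list of three; "angular": the turn, a rotation vector about the world's x, y, z in units of 6 degrees (1.0 is 6 degrees), a list of three; "jaw": the finger opening in mm, from 0 to 85.4. In form: {"offset": [[tx, ty, tz], ...], "angular": [[ax, ay, az], ...], "jaw": [jaw, ...]}. A call has 1 to 12 rows; each row shifts and turns the commanded pose from where the row before left it; what a row does not reach is not made up. A row lasts 1/10 s, in which the tool goes at most 50 mm and 8.59 degrees, less where a joint would pass 70% of its speed; a pose out of reach is approached as far as the arm can. A call is refused whole if a number of a shift passes 1 or a number of a turn 1, either way. A call with a gripper value outside its range is refused whole. The fingers move at their own pace and stop on an object; the grip force is fixed at half the most. Time passes only in rows, so rows that do not move let the fingers close. It gives the time, the measured TCP pose, the force and the opening at its end, in the units of the state.
- manip.state(): the state, without advancing time (a new reading comes with each control period).
- manip.grab_frame(name): name is "scene" or "top" or "wrist"; returns the picture (420x560x3 uint8, blue, green, red); there is no depth.
- manip.camera_model(name): a dict with "fx", "fy", "cx", "cy" (pixels), "k1" (the pictures are not rectified: a ray, as slopes to the right and down, at radius r is drawn at 1 + k1 r^2 times it, then the intrinsics apply), "rvec" (rotation vector, rad) and "tvec" (3), from world to camera coordinates, as OpenCV has them; the wrist camera has in their place "mount" (4x4, takes a point from camera to tool coordinates, whose origin is the TCP and whose axes are the tool frame's). Camera axes: x right, y down, z forward; pixel columns grow to the right and rows downward; lengths in m; the calibration is good to about 2 mm. A picture is of the moment at which its call begins: read the wrist's pose just before it. camera_model takes no time and is no camera call.
- manip.job_done(): hands the job in, once; it reports no verdict.
The state is a dict: "time": time; "joint_pos": joint angles; "joint_vel": joint speeds; "joint_efforts": joint torques, N m; "tool_pos": TCP position; "tool_rot": TCP orientation; "contact_force": force on the tool from outside, world axes, zero at the start; "ft_torque": the same for the moment, N m; "gripper_width": opening from 0.0 (shut) to 1.0 (fully open).
Only numpy, scipy, OpenCV 4.12 (cv2) and the standard library are available. Lean on these libraries where they do the work, as an engineer would, in place of code of your own. Each camera call takes 0.05 s, during which the arm holds its last target.

## Working session

There is one attempt and no reset: what is moved stays moved. The work goes in short steps, Python scripts to look and compute and a shell command to move; the robot and the scene stay as the last step left them, time stands still between calls to the robot, and variables do not carry over. Pictures are saved under pics/ and viewed, and the job is handed in when it is done.

```bash
mkdir -p pics; python3 - <<'E'
from plant import manip
import cv2
s=manip.state(); print(s['time'],s['tool_pos'],s['tool_rot'],s['gripper_width'],manip.grasp_offset)
for n in ['scene','top','wrist']:
    cv2.imwrite(f'pics/{n}0.png',manip.grab_frame(n)); print(n,manip.camera_model(n))
E
```

```text
0.0 [ 0.18148476 -0.59740647  0.23005113] [ 0.10382249 -0.10385336  0.70018619 -0.69869497] 1.0009797456708942 -0.0187
scene {'fx': 468.3148768814162, 'fy': 468.3148768814162, 'cx': 278.13808614715964, 'cy': 209.69345114304838, 'k1': 0.04845162492757322, 'rvec': array([ 2.40728657,  0.57315271, -0.22755929]), 'tvec': array([-0.47072719, -0.13148707,  1.31130121])}
top {'fx': 384.9152048027404, 'fy': 384.9152048027404, 'cx': 279.5711019590727, 'cy': 209.0587590069234, 'k1': -0.11222433461355145, 'rvec': array([ 2.18148049, -2.16745969,  0.03570253]), 'tvec': array([0.04875413, 0.53813436, 1.25676983])}
wrist {'fx': 353.670208791924, 'fy': 353.670208791924, 'cx': 281.03561699952394, 'cy': 208.5278572587752, 'k1': -0.08822781411728949, 'mount': array([[ 1.66292679e-03,  9.50578820e-01,  3.10478891e-01,
        -7.96553680e-02],
       [-4.20176791e-05, -3.10479254e-01,  9.50580155e-01,
        -1.43366324e-01],
       [ 9.99998616e-01, -1.59379081e-03, -4.76363152e-04,
         4.08058944e-04],
       [ 0.00000000e+00,  0.00000000e+00,  0.00000000e+00,
         1.00000000e+00]])}
```

View pics/top0.png

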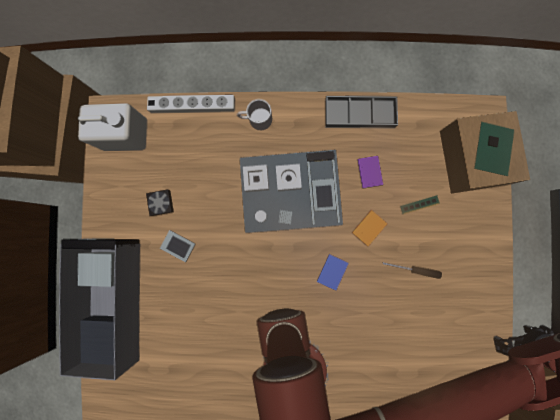

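View pics/scene0.png

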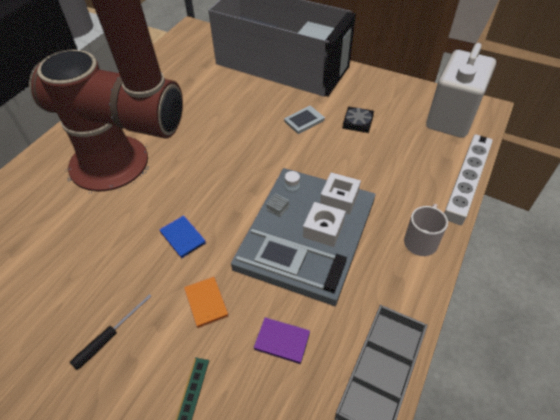

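View pics/wrist0.png

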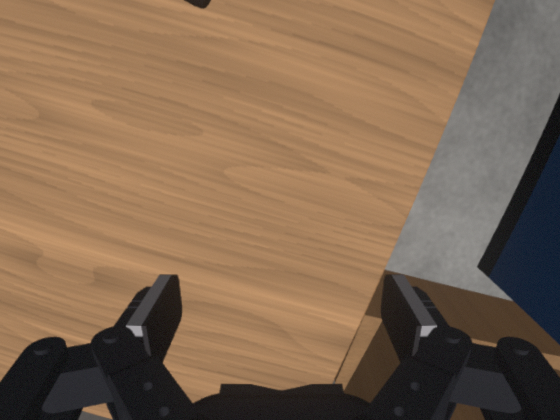

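The top view shows the tester at about (240–342, 150–232), with the round module at (289,177), the square module at (256,178), the drive at (324,195) and the socket block at (320,156). I'll enlarge it to measure.

```bash
cat > h.py <<'E'
import numpy as np, cv2
from plant import manip
from scipy.spatial.transform import Rotation as R
def cam(n,s=None):
    m=manip.camera_model(n); K=(m['fx'],m['fy'],m['cx'],m['cy'],m['k1'])
    if n=='wrist':
        q=s['tool_rot']; T=R.from_quat([q[1],q[2],q[3],q[0]]).as_matrix()
        M=m['mount']; Rw=T@M[:3,:3]; c=T@M[:3,3]+np.array(s['tool_pos'])
    else:
        A=R.from_rotvec(np.ravel(m['rvec'])).as_matrix(); Rw=A.T; c=-A.T@np.ravel(m['tvec'])
    return K,Rw,c
def ray(n,px,s=None):
    K,Rw,c=cam(n,s); u=(px[0]-K[2])/K[0]; v=(px[1]-K[3])/K[1]
    rd=np.hypot(u,v); r=rd
    for _ in range(30): r=rd/(1+K[4]*r*r)
    f=r/rd if rd>0 else 1
    d=Rw@np.array([u*f,v*f,1]); return c,d/np.linalg.norm(d)
def onz(n,px,z,s=None):
    c,d=ray(n,px,s); return c+d*(z-c[2])/d[2]
def proj(n,p,s=None):
    K,Rw,c=cam(n,s); q=Rw.T@(np.array(p)-c); u,v=q[:2]/q[2]; f=1+K[4]*(u*u+v*v)
    return K[2]+K[0]*u*f, K[3]+K[1]*v*f
def two(n1,p1,n2,p2,s=None):
    a,d=ray(n1,p1,s); b,e=ray(n2,p2,s)
    t=np.linalg.lstsq(np.c_[d,-e],b-a,rcond=None)[0]; P=a+d*t[0];Q=b+e*t[1]
    return (P+Q)/2,np.linalg.norm(P-Q)
E
python3 - <<'E'
import cv2
t=cv2.imread('pics/top0.png')[142:242,230:355]; cv2.imwrite('pics/topc.png',cv2.resize(t,None,fx=6,fy=6,interpolation=cv2.INTER_CUBIC))
t=cv2.imread('pics/scene0.png')[160:300,225:385]; cv2.imwrite('pics/scenec.png',cv2.resize(t,None,fx=4,fy=4,interpolation=cv2.INTER_CUBIC))
E
```

```text
(no output)
```

View pics/topc.png

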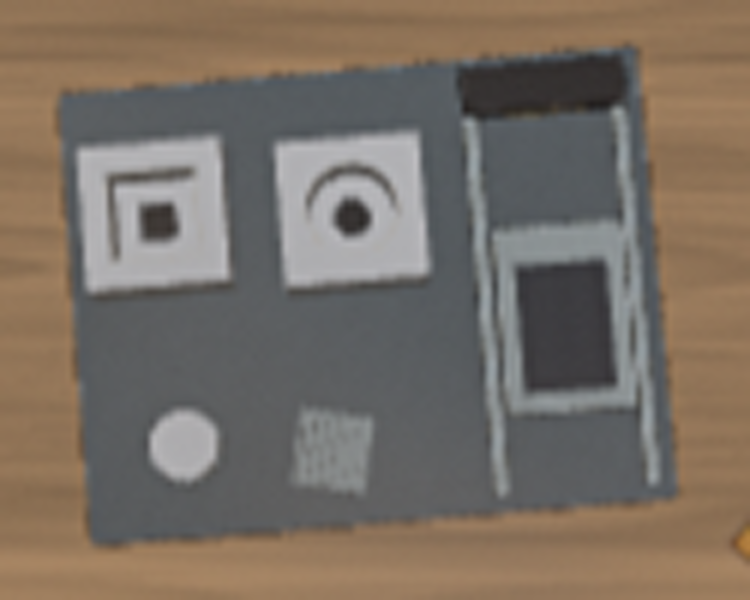

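View pics/scenec.png

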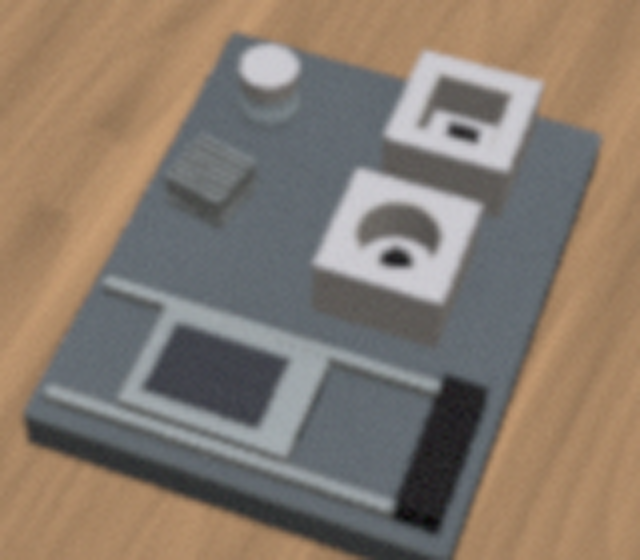

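```bash
python3 - <<'E'
from h import *
T=lambda p:((p[0]+.5)/6-.5+230,(p[1]+.5)/6-.5+142)
S=lambda p:((p[0]+.5)/4-.5+225,(p[1]+.5)/4-.5+160)
c=np.array([onz('top',T(p),.04) for p in [(60,93),(635,47),(677,495),(93,545)]])
print(c.round(4)); ctr=c.mean(0); print('ctr',ctr)
loc=np.array([[.125,.16],[.125,-.16],[-.125,-.16],[-.125,.16]])
d=c[:,:2]-ctr[:2]; yaw=np.arctan2((loc[:,0]*d[:,1]-loc[:,1]*d[:,0]).sum(),(loc*d).sum()); print('yaw',yaw)
for i in range(4): print(np.linalg.norm(c[i]-c[(i+1)%4]))
Rz=np.array([[np.cos(yaw),-np.sin(yaw)],[np.sin(yaw),np.cos(yaw)]])
L=lambda p:(Rz.T@(p[:2]-ctr[:2]))
def show(n,p,z,f=T,cam='top'):
    P=onz(cam,f(p),z); print(n,P.round(4),'local',L(P).round(4))
show('round mod ctr',np.mean([(274,143),(418,130),(430,272),(288,288)],0),.084)
show('sq mod ctr',np.mean([(76,147),(219,135),(231,276),(87,292)],0),.084)
show('key',(352,217),.06)
for p in [(493,232),(622,220),(640,402),(514,412)]: show('drive corner',p,.055)
show('sockface',(545,115),.05)
show('jar',(184,445),.082); show('heatsink',(333,450),.066)
# scene view
for p in [(235,35),(600,135),(30,425)]: show('S deck corner',p,.04,S,'scene')
show('S round mod',np.mean([(360,168),(485,203),(440,303),(315,262)],0),.084,S,'scene')
show('S key',(397,258),.06,S,'scene')
for p in [(165,305),(330,345),(290,452),(122,398)]: show('S drive',p,.055,S,'scene')
E
```

```text
[[ 0.7077  0.1849  0.04  ]
 [ 0.7339 -0.1307  0.04  ]
 [ 0.4888 -0.1525  0.04  ]
 [ 0.4596  0.1632  0.04  ]]
ctr [0.59749457 0.01624523 0.04      ]
yaw 0.08762919203904775
0.3167448748524753
0.2461251844117012
0.31709855280929494
0.24900402735888313
round mod ctr [0.6374 0.0233 0.084 ] local [0.0404 0.0035]
sq mod ctr [0.6349 0.1284 0.084 ] local [0.0471 0.1084]
key [0.6363 0.0237 0.06  ] local [0.0393 0.0041]
drive corner [ 0.6291 -0.0521  0.055 ] local [ 0.0256 -0.0708]
drive corner [ 0.636  -0.1215  0.055 ] local [ 0.0263 -0.1405]
drive corner [ 0.538  -0.1308  0.055 ] local [-0.0722 -0.1413]
drive corner [ 0.5323 -0.0634  0.055 ] local [-0.072  -0.0737]
sockface [ 0.6939 -0.0805  0.05  ] local [ 0.0876 -0.1048]
jar [0.5123 0.1109 0.082 ] local [-0.0766  0.1018]
heatsink [0.5109 0.033  0.066 ] local [-0.0848  0.0243]
S deck corner [0.4634 0.1599 0.04  ] local [-0.121   0.1549]
S deck corner [0.7065 0.1828 0.04  ] local [0.1231 0.1564]
S deck corner [ 0.4963 -0.1589  0.04  ] local [-0.1161 -0.1656]
S round mod [0.638  0.0233 0.084 ] local [0.0409 0.0035]
S key [0.6372 0.0241 0.06  ] local [0.0403 0.0044]
S drive [ 0.5306 -0.0623  0.055 ] local [-0.0736 -0.0724]
S drive [ 0.6269 -0.0454  0.055 ] local [ 0.0239 -0.064 ]
S drive [ 0.6371 -0.1184  0.055 ] local [ 0.0276 -0.1376]
S drive [ 0.5391 -0.1287  0.055 ] local [-0.0709 -0.1392]
```

```bash
cat >> h.py <<'E'
CTR=np.array([.5975,.0162]); YAW=.0876
c_,s_=np.cos(YAW),np.sin(YAW)
def W(x,y): return CTR+np.array([c_*x-s_*y,s_*x+c_*y])
def LOC(p): d=np.array(p)[:2]-CTR; return np.array([c_*d[0]+s_*d[1],-s_*d[0]+c_*d[1]])
def st():
    s=manip.state(); q=s['tool_rot']; T=R.from_quat([q[1],q[2],q[3],q[0]]).as_matrix()
    print('t',s['time'],'tcp',np.round(s['tool_pos'],4),'loc',LOC(s['tool_pos']).round(4),'F',np.round(s['contact_force'],2),'w',round(s['gripper_width'],3)); return s,T
E
python3 - <<'E'
from h import *
s,T=st(); print(T.round(3)); print('jaw dir yaw deg',np.degrees(np.arctan2(T[1,2],T[0,2])),'camera side(x) yaw',np.degrees(np.arctan2(T[1,0],T[0,0])))
print('start push',W(-.105,-.107),'end',W(-.01-.0145,-.107), 'delta/50mm',(W(-.105,-.107)-s['tool_pos'][:2])/.05, 'joints',s['joint_pos'])
E
```

```text
t 0.15 tcp [ 0.1815 -0.5975  0.2303] loc [-0.4681 -0.575 ] F [-0.07 -0.94  1.33] w 0.998
[[-0.957 -0.     0.291]
 [-0.291  0.002 -0.957]
 [-0.    -1.    -0.002]]
jaw dir yaw deg -73.10842952720266 camera side(x) yaw -163.10844899769765
start push [ 0.50226383 -0.09957596] end [ 0.58245516 -0.09253317] delta/50mm [6.41478359 9.9591026 ] joints [-1.39496546e+00  5.32345185e-02  1.61401021e+00  7.00295071e-06
  1.47601745e+00 -1.18983156e-01]
```

```bash
python3 -m jog '{"offset":[[0.27,0.41,0],[0.27,0.41,0],[0.27,0.41,0],[0.27,0.41,0],[0.27,0.41,0],[0.27,0.41,0],[0.27,0.41,0],[0.27,0.41,0],[0.27,0.41,0],[0.27,0.41,0],[0.27,0.41,0],[0.27,0.41,0]],"angular":[[0,0,-0.165],[0,0,-0.165],[0,0,-0.165],[0,0,-0.165],[0,0,-0.165],[0,0,-0.165],[0,0,-0.165],[0,0,-0.165],[0,0,-0.165],[0,0,-0.165],[0,0,-0.165],[0,0,-0.165]],"jaw":[0,0,0,0,0,0,0,0,0,0,0,0]}'; python3 -m jog '{"offset":[[0.27,0.42,0],[0.27,0.42,0],[0.27,0.42,0],[0.27,0.42,0],[0.27,0.42,0],[0.27,0.42,0],[0.27,0.42,0],[0.27,0.42,0],[0.27,0.42,0],[0.27,0.42,0],[0.27,0.42,0],[0.27,0.42,0],[0,0,0]],"angular":[[0,0,0],[0,0,0]],"jaw":[0]}' ; echo
```

```text
time: 1.35
tool_pos: [0.3439, -0.3509, 0.2309]
tool_rot: [0.031, -0.031, 0.707, -0.706]
contact_force: [0.1, -0.7, -1.6]
gripper_width: 0.004
invalid input
```

```bash
python3 -m jog '{"offset":[[0.28,0.44,0],[0.28,0.44,0],[0.28,0.44,0],[0.28,0.44,0],[0.28,0.44,0],[0.28,0.44,0],[0.28,0.44,0],[0.28,0.44,0],[0.28,0.44,0],[0.28,0.44,0],[0.28,0.44,0],[0,0,0]],"angular":[[0,0,0],[0,0,0],[0,0,0],[0,0,0],[0,0,0],[0,0,0],[0,0,0],[0,0,0],[0,0,0],[0,0,0],[0,0,0],[0,0,0]],"jaw":[0,0,0,0,0,0,0,0,0,0,0,0]}'
python3 - <<'E'
from h import *
s,T=st(); print('jaw dir yaw deg',np.degrees(np.arctan2(T[1,2],T[0,2])))
cv2.imwrite('pics/w1.png',manip.grab_frame('wrist'))
print('need',(W(-.098,-.107)-s['tool_pos'][:2])/.05)
E
```

```text
time: 2.55
tool_pos: [0.4983, -0.1079, 0.2309]
tool_rot: [0.032, -0.032, 0.707, -0.706]
contact_force: [-0.7, -0.0, -1.0]
gripper_width: 0.001
t 2.55 tcp [ 0.4983 -0.1079  0.2309] loc [-0.1097 -0.115 ] F [-0.68 -0.04 -0.97] w 0.001
jaw dir yaw deg -84.79130861046771
need [0.21915231 0.17926061]
```

View pics/w1.png

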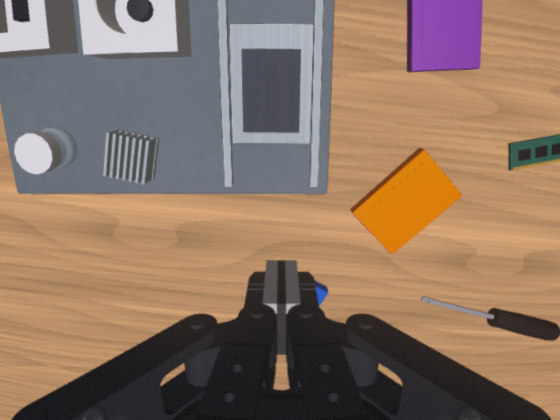

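```bash
python3 - <<'E'
from h import *
s,T=st()
p=np.array(s['tool_pos'])
for h in [0,.01,.02,.03,.04,.05]:
    a=[proj('wrist',p-T[:,1]*h+T[:,2]*z+T[:,0]*x,s) for x,z in [(-.011,.0145),(-.011,-.0145),(.011,.0145)]]
    print(h,np.round(a,0).tolist(), 'px/10mm z',np.round((a[0][0]-a[1][0])/2.9,1))
for q in [(240,24),(311,24),(232,142),(313,144)]: 
    P=onz('wrist',q,.055,s); print('drive',P.round(4),LOC(P).round(4))
for q in [(228,186),(317,187),(230,100),(320,100)]:
    P=onz('wrist',q,.05,s); print('rail',LOC(P).round(4))
for q in [(20,193),(327,193),(333,60)]:
    P=onz('wrist',q,.04,s); print('deck',LOC(P).round(4))
print('key',LOC(onz('wrist',(140,9),.06,s)), 'jar',LOC(onz('wrist',(37,153),.082,s)))
im=cv2.imread('pics/w1.png'); cv2.imwrite('pics/w1c.png',cv2.resize(im[240:370,200:370],None,fx=4,fy=4))
E
```

```text
t 2.6 tcp [ 0.4977 -0.1091  0.2309] loc [-0.1104 -0.1161] F [-0.19  0.13 -0.55] w 0.002
0 [[313.0, 255.0], [248.0, 255.0], [311.0, 298.0]] px/10mm z 22.4
0.01 [[315.0, 265.0], [246.0, 266.0], [313.0, 310.0]] px/10mm z 23.8
0.02 [[317.0, 277.0], [243.0, 277.0], [315.0, 324.0]] px/10mm z 25.4
0.03 [[320.0, 291.0], [241.0, 291.0], [317.0, 340.0]] px/10mm z 27.2
0.04 [[323.0, 306.0], [238.0, 306.0], [320.0, 357.0]] px/10mm z 29.3
0.05 [[326.0, 324.0], [234.0, 324.0], [323.0, 378.0]] px/10mm z 31.8
drive [ 0.6307 -0.0634  0.055 ] [ 0.0261 -0.0822]
drive [ 0.6358 -0.1221  0.055 ] [ 0.026  -0.1411]
drive [ 0.5319 -0.0621  0.055 ] [-0.0722 -0.0722]
drive [ 0.5365 -0.1348  0.055 ] [-0.074 -0.145]
rail [-0.1143 -0.0661]
rail [-0.1152 -0.1504]
rail [-0.0357 -0.0711]
rail [-0.0357 -0.1507]
deck [-0.1233  0.154 ]
deck [-0.1239 -0.1615]
deck [-0.0011 -0.1624]
key [ 0.03890373 -0.00041594] jar [-0.07569699  0.0953527 ]
```

View pics/w1c.png

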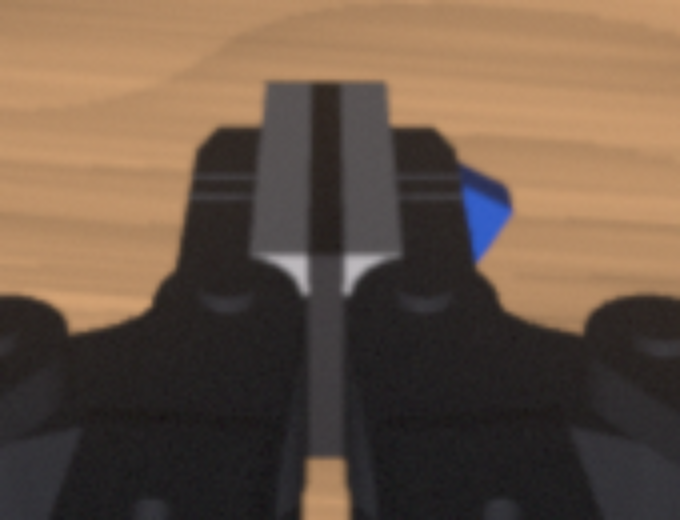

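The wrist view agrees with the top view: the drive's near edge is at local x ≈ -0.073, and the bay middle at y ≈ -0.107. Next I lower behind the drive.

```bash
python3 -m jog '{"offset":[[0.12,0.1,-0.3],[0.11,0.1,-0.4],[0,0,-0.4],[0,0,-0.4],[0,0,-0.4],[0,0,-0.4],[0,0,-0.3],[0,0,-0.3],[0,0,-0.2],[0,0,0],[0,0,0]],"angular":[[0,0,0],[0,0,0],[0,0,0],[0,0,0],[0,0,0],[0,0,0],[0,0,0],[0,0,0],[0,0,0],[0,0,0],[0,0,0]],"jaw":[0,0,0,0,0,0,0,0,0,0,0]}'
python3 - <<'E'
from h import *
s,T=st(); print('need',(W(-.098,-.107)-s['tool_pos'][:2])/.05,(.046-s['tool_pos'][2])/.05)
cv2.imwrite('pics/w2.png',manip.grab_frame('wrist'))
E
```

```text
time: 3.7
tool_pos: [0.5094, -0.1002, 0.0766]
tool_rot: [-0.031, 0.031, -0.706, 0.707]
contact_force: [0.8, -0.4, 0.5]
gripper_width: 0.002
t 3.7 tcp [ 0.5094 -0.1002  0.0766] loc [-0.098  -0.1082] F [ 0.75 -0.45  0.55] w 0.002
need [-0.00308951  0.02426299] -0.6120664839954271
```

View pics/w2.png

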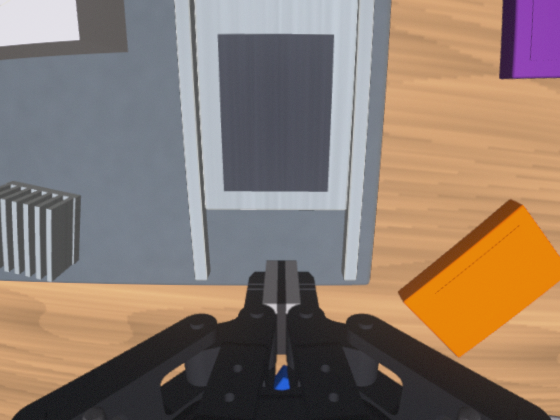

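The fingers are centred behind the drive, whose near edge is at row 210, columns 205–347. I'll check the lateral offset, then lower.

```bash
python3 - <<'E'
from h import *
s,T=st()
for q,z in [((205,209),.055),((347,210),.055),((201,279),.05),((351,279),.05)]: print(LOC(onz('wrist',q,z,s)).round(4))
E
python3 -m jog '{"offset":[[0,0,-0.2],[0,0,-0.2],[0,0.02,-0.1],[0,0,-0.06],[0,0,-0.04],[0,0,0]],"angular":[[0,0,0],[0,0,0],[0,0,0],[0,0,0],[0,0,0],[0,0,0]],"jaw":[0,0,0,0,0,0]}'; python3 -c "
from h import *
st()"
```

```text
t 3.75 tcp [ 0.5098 -0.1003  0.0772] loc [-0.0976 -0.1084] F [ 0.53 -0.75 -0.49] w -0.002
[-0.072  -0.0711]
[-0.0727 -0.1414]
[-0.1139 -0.0649]
[-0.1141 -0.1469]
time: 4.35
tool_pos: [0.509, -0.0989, 0.046]
tool_rot: [0.031, -0.031, 0.707, -0.706]
contact_force: [0.5, 0.4, -0.4]
gripper_width: -0.001
t 4.35 tcp [ 0.509  -0.0989  0.046 ] loc [-0.0983 -0.107 ] F [ 0.49  0.37 -0.44] w -0.001
```

```bash
python3 -m jog '{"offset":[[0.1,0.009,0],[0.1,0.009,0],[0.1,0.009,0],[0.1,0.009,0],[0.1,0.009,0],[0.1,0.009,0],[0.1,0.009,0],[0.1,0.009,0],[0.1,0.009,0],[0.1,0.009,0],[0.1,0.009,0],[0.1,0.009,0]],"angular":[[0,0,0],[0,0,0],[0,0,0],[0,0,0],[0,0,0],[0,0,0],[0,0,0],[0,0,0],[0,0,0],[0,0,0],[0,0,0],[0,0,0]],"jaw":[0,0,0,0,0,0,0,0,0,0,0,0]}'
python3 - <<'E'
from h import *
s,T=st()
cv2.imwrite('pics/w3.png',manip.grab_frame('wrist'))
E
```

```text
time: 5.55
tool_pos: [0.5695, -0.0936, 0.0463]
tool_rot: [-0.031, 0.031, -0.706, 0.706]
contact_force: [-2.1, -0.8, 0.9]
gripper_width: 0.001
t 5.55 tcp [ 0.5695 -0.0936  0.0463] loc [-0.0375 -0.1069] F [-2.11 -0.75  0.93] w 0.001
```

View pics/w3.png

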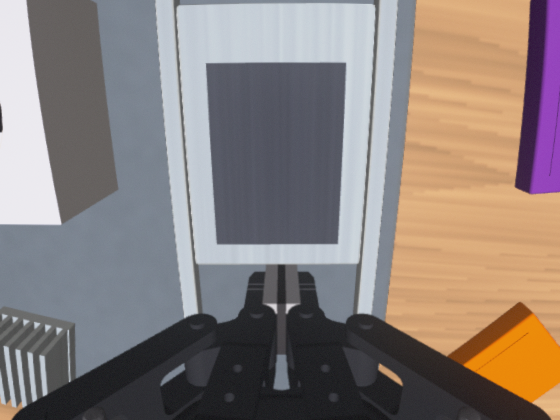

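The drive is square in the bay and touching the fingertip (near edge at row 265), with about 17 mm to go. I'll push more slowly.

```bash
python3 -m jog '{"offset":[[0.05,0.0044,0],[0.05,0.0044,0],[0.05,0.0044,0],[0.05,0.0044,0],[0.05,0.0044,0],[0.03,0.0026,0],[0,0,0]],"angular":[[0,0,0],[0,0,0],[0,0,0],[0,0,0],[0,0,0],[0,0,0],[0,0,0]],"jaw":[0,0,0,0,0,0,0]}'
python3 -c "
from h import *
st()"
```

```text
time: 6.3
tool_pos: [0.5834, -0.0923, 0.0463]
tool_rot: [0.031, -0.031, 0.706, -0.706]
contact_force: [-0.5, 0.6, 0.8]
gripper_width: 0.0
t 6.3 tcp [ 0.5834 -0.0923  0.0463] loc [-0.0235 -0.1069] F [-0.51  0.56  0.79] w 0.0
```

```bash
python3 -m jog '{"offset":[[0.02,0.0018,0],[0.02,0.0018,0],[0,0,0]],"angular":[[0,0,0],[0,0,0],[0,0,0]],"jaw":[0,0,0]}'
python3 -c "
from h import *
st()"
```

```text
time: 6.6
tool_pos: [0.5852, -0.0922, 0.0463]
tool_rot: [0.031, -0.031, 0.706, -0.706]
contact_force: [-1.2, 0.4, -0.2]
gripper_width: -0.003
t 6.6 tcp [ 0.5852 -0.0922  0.0463] loc [-0.0217 -0.1069] F [-1.2   0.35 -0.2 ] w -0.003
```

```bash
for i in 1 ; do python3 -m jog '{"offset":[[0.02,0.0018,0],[0.02,0.0018,0]],"angular":[[0,0,0],[0,0,0]],"jaw":[0,0]}'; done
python3 -c "
from h import *
st()"
python3 -m jog '{"offset":[[0.02,0.0018,0],[0.02,0.0018,0]],"angular":[[0,0,0],[0,0,0]],"jaw":[0,0]}'
python3 - <<'E'
from h import *
s,T=st()
im=manip.grab_frame('top'); cv2.imwrite('pics/t4.png',cv2.resize(im[142:242,290:355],None,fx=6,fy=6,interpolation=cv2.INTER_CUBIC))
im=manip.grab_frame('scene'); cv2.imwrite('pics/s4.png',cv2.resize(im[160:300,225:385],None,fx=4,fy=4,interpolation=cv2.INTER_CUBIC))
E
```

```text
time: 6.8
tool_pos: [0.5864, -0.0921, 0.0462]
tool_rot: [0.03, -0.032, 0.706, -0.706]
contact_force: [-7.1, -1.4, 3.9]
gripper_width: -0.002
t 6.8 tcp [ 0.5864 -0.0921  0.0462] loc [-0.0205 -0.1069] F [-7.07 -1.42  3.91] w -0.002
time: 7.0
tool_pos: [0.5865, -0.092, 0.0462]
tool_rot: [0.028, -0.034, 0.706, -0.706]
contact_force: [-15.0, -1.7, 10.1]
gripper_width: -0.004
t 7.0 tcp [ 0.5865 -0.092   0.0462] loc [-0.0204 -0.1069] F [-15.03  -1.68  10.09] w -0.004
```

View pics/s4.png

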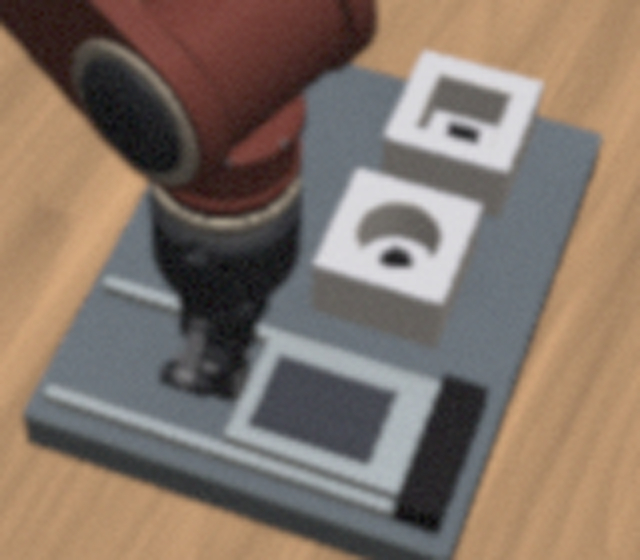

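View pics/t4.png

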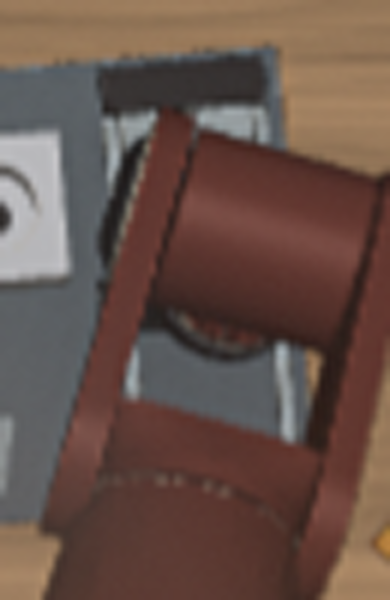

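The drive is home: it sits flush with the socket in the scene view, and the push force rose to 15 N with no further motion. I back off before raising.

```bash
python3 -m jog '{"offset":[[-0.1,-0.009,0],[-0.1,-0.009,0],[-0.1,-0.009,0],[-0.1,-0.009,0],[-0.1,-0.009,0.1],[0,0,0.3],[0,0,0.4],[0,0,0.4],[0,0,0.4],[0,0,0.3],[0,0,0]],"angular":[[0,0,0],[0,0,0],[0,0,0],[0,0,0],[0,0,0],[0,0,0],[0,0,0],[0,0,0],[0,0,0],[0,0,0],[0,0,0]],"jaw":[0,0,0,0,0,0,0,0,0,0,0]}'
python3 - <<'E'
from h import *
s,T=st()
cv2.imwrite('pics/w5.png',manip.grab_frame('wrist'))
print('need',(np.array([.637,.0235])-s['tool_pos'][:2])/.05)
E
```

```text
time: 8.2
tool_pos: [0.5662, -0.0947, 0.1453]
tool_rot: [-0.033, 0.029, -0.706, 0.707]
contact_force: [0.4, 0.4, 0.9]
gripper_width: -0.006
t 8.2 tcp [ 0.5662 -0.0947  0.1453] loc [-0.0409 -0.1077] F [0.37 0.36 0.85] w -0.006
need [1.41575289 2.36371807]
```

View pics/w5.png

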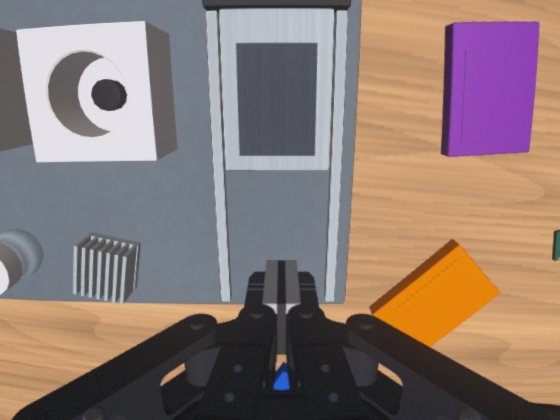

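The drive is flush with the socket (top edge at row 10) and square. The round well's rim centre is near (88,94) and its key at (109,95).

```bash
python3 - <<'E'
from h import *
s,T=st()
im=cv2.imread('pics/w5.png'); g=cv2.cvtColor(im,cv2.COLOR_BGR2GRAY)
m=((g<70)*255).astype('uint8')[60:130,75:140]
n,l,stt,ce=cv2.connectedComponentsWithStats(m); 
for i in range(1,n):
    if stt[i,4]>100: print(stt[i],ce[i]+[75,60]); k=ce[i]+[75,60]; print('key',onz('wrist',k,.06,s).round(4))
print('rim',onz('wrist',(88,94),.084,s).round(4))
for p in [(20,31),(145,24),(157,160),(37,161)]: print('blk',onz('wrist',p,.084,s).round(4))
print('mean',np.mean([onz('wrist',p,.084,s) for p in [(20,31),(145,24),(157,160),(37,161)]],0))
print('drive near edge',LOC(onz('wrist',(226,170),.055,s)),LOC(onz('wrist',(329,169),.055,s)),'far',LOC(onz('wrist',(221,10),.055,s)))
E
python3 -m jog '{"offset":[[0.14,0.24,0],[0.14,0.24,0],[0.14,0.24,0],[0.14,0.24,0],[0.14,0.24,0],[0.14,0.24,0],[0.14,0.24,0],[0.14,0.24,0],[0.14,0.24,0],[0.14,0.2,0],[0,0,0],[0,0,0]],"angular":[[0,0,0],[0,0,0],[0,0,0],[0,0,0],[0,0,0],[0,0,0],[0,0,0],[0,0,0],[0,0,0],[0,0,0],[0,0,0],[0,0,0]],"jaw":[0,0,0,0,0,0,0,0,0,0,0,0]}'
python3 - <<'E'
from h import *
s,T=st(); cv2.imwrite('pics/w6.png',manip.grab_frame('wrist')); cv2.imwrite('pics/s6.png',cv2.resize(manip.grab_frame('scene')[140:300,225:385],None,fx=4,fy=4,interpolation=cv2.INTER_CUBIC))
E
```

```text
t 8.25 tcp [ 0.5652 -0.0944  0.1433] loc [-0.0419 -0.1074] F [ 0.5  -0.13  0.24] w 0.001
[ 17  20  34  30 790] [108.59746835  94.58227848]
key [0.6369 0.0202 0.06  ]
rim [0.6373 0.0209 0.084 ]
blk [0.6703 0.0606 0.084 ]
blk [ 0.6759 -0.0123  0.084 ]
blk [ 0.6024 -0.0188  0.084 ]
blk [0.5964 0.0562 0.084 ]
mean [0.6362341  0.02140511 0.084     ]
drive near edge [-0.01041153 -0.07108033] [-0.0098859  -0.13981744] far [ 0.08767279 -0.07199658]
time: 9.45
tool_pos: [0.6341, 0.024, 0.1412]
tool_rot: [-0.031, 0.031, -0.706, 0.707]
contact_force: [-0.1, 0.1, -0.1]
gripper_width: 0.0
t 9.45 tcp [0.6341 0.024  0.1412] loc [0.0372 0.0046] F [-0.08  0.11 -0.11] w 0.0
```

View pics/w6.png

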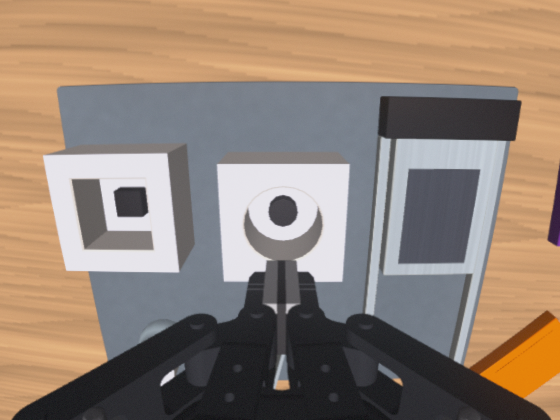

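View pics/s6.png

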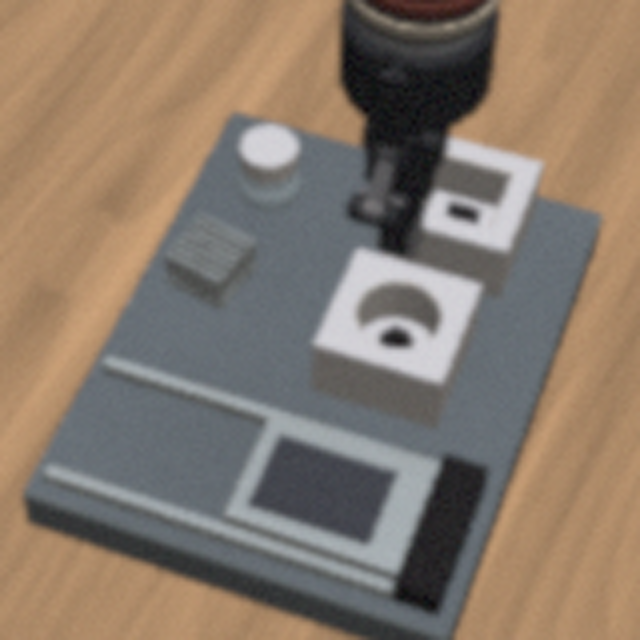

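The wrist view shows the well rim centred near (284,223), with its key at (283,211). The drive is still flush. I re-measure from this closer view.

```bash
python3 - <<'E'
from h import *
s,T=st()
print('key',onz('wrist',(283,210.5),.06,s).round(4),'rim far/near',onz('wrist',(284,186),.084,s).round(4), 'blk',np.mean([onz('wrist',p,.084,s) for p in [(219,163),(348,163),(344,281),(224,281)]],0).round(4))
print('rim lr',onz('wrist',(245,223),.084,s).round(4),onz('wrist',(323,223),.084,s).round(4))
E
```

```text
t 9.55 tcp [0.6339 0.0235 0.1412] loc [0.0369 0.0041] F [-0.47  0.37  0.15] w -0.001
key [0.639  0.0223 0.06  ] rim far/near [0.6621 0.0238 0.084 ] blk [0.6375 0.0218 0.084 ]
rim lr [0.6371 0.0453 0.084 ] [ 0.6411 -0.0017  0.084 ]
```

```bash
python3 -m jog '{"offset":[[0.04,-0.01,0],[0.04,-0.01,0],[0,0,-0.2],[0,0,-0.3],[0,0,-0.3],[0,0,-0.3],[0,0,-0.2],[0,0,-0.1],[0,0,-0.1],[0,0,0]],"angular":[[0,0,0],[0,0,0],[0,0,0],[0,0,0],[0,0,0],[0,0,0],[0,0,0],[0,0,0],[0,0,0],[0,0,0]],"jaw":[0,0,0,0,0,0,0,0,0,0]}'
python3 - <<'E'
from h import *
s,T=st(); cv2.imwrite('pics/w7.png',manip.grab_frame('wrist'));cv2.imwrite('pics/s7.png',cv2.resize(manip.grab_frame('scene')[160:300,225:385],None,fx=4,fy=4,interpolation=cv2.INTER_CUBIC))
E
```

```text
time: 10.55
tool_pos: [0.6379, 0.0229, 0.0658]
tool_rot: [0.031, -0.031, 0.706, -0.706]
contact_force: [-0.3, -0.5, 0.7]
gripper_width: 0.001
t 10.55 tcp [0.6379 0.0229 0.0658] loc [0.0409 0.0032] F [-0.32 -0.5   0.67] w 0.001
```

View pics/w7.png

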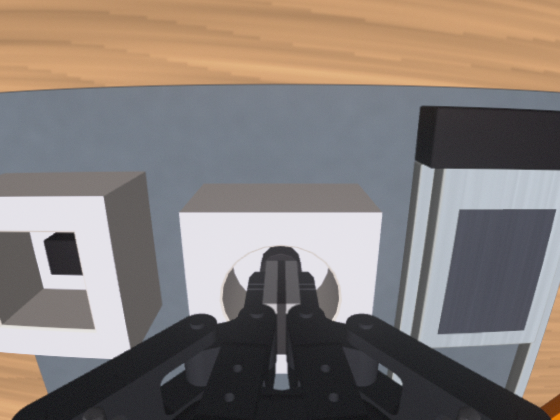

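View pics/s7.png

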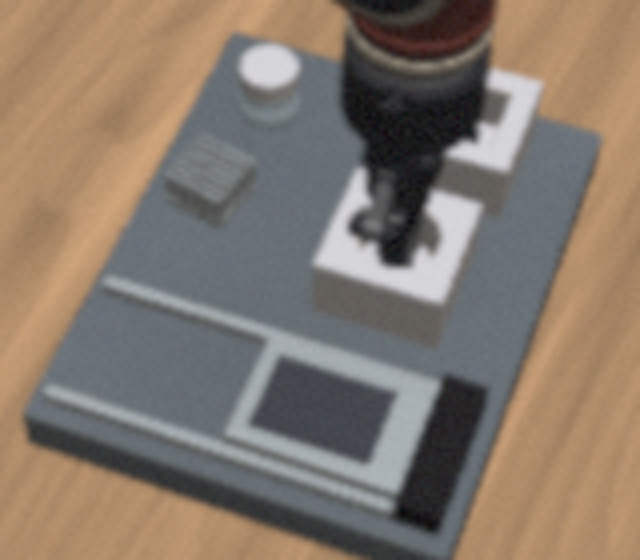

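The tip is inside the well and centred over the key, the drive is flush, and nothing is touching. Next I press in small steps and watch the force.

```bash
python3 -m jog '{"offset":[[0,0,-0.05],[0,0,-0.05],[0,0,-0.03],[0,0,0]],"angular":[[0,0,0],[0,0,0],[0,0,0],[0,0,0]],"jaw":[0,0,0,0]}'
python3 -m jog '{"offset":[[0,0,-0.03],[0,0,-0.02],[0,0,0]],"angular":[[0,0,0],[0,0,0],[0,0,0]],"jaw":[0,0,0]}'
```

```text
time: 11.05
tool_pos: [0.6381, 0.0229, 0.0599]
tool_rot: [0.031, -0.031, 0.706, -0.706]
contact_force: [-0.1, 0.2, 1.2]
gripper_width: 0.0
time: 11.35
tool_pos: [0.6383, 0.0229, 0.0576]
tool_rot: [-0.031, 0.031, -0.706, 0.706]
contact_force: [-1.4, 0.7, 4.5]
gripper_width: 0.0
```

```bash
python3 -m jog '{"offset":[[0,0,-0.03],[0,0,-0.02],[0,0,0]],"angular":[[0,0,0],[0,0,0],[0,0,0]],"jaw":[0,0,0]}'
python3 -m jog '{"offset":[[0,0,-0.02],[0,0,-0.02],[0,0,0]],"angular":[[0,0,0],[0,0,0],[0,0,0]],"jaw":[0,0,0]}'
```

```text
time: 11.65
tool_pos: [0.6383, 0.0229, 0.0551]
tool_rot: [-0.031, 0.031, -0.706, 0.706]
contact_force: [-0.8, -0.8, 4.2]
gripper_width: -0.002
time: 11.95
tool_pos: [0.6384, 0.0229, 0.0549]
tool_rot: [-0.031, 0.031, -0.706, 0.706]
contact_force: [-7.0, -0.5, 14.1]
gripper_width: -0.001
```

The key reached its hard stop at z = 0.055 with 14 N. I hold for about 2 s, then release straight up.

```bash
python3 -m jog '{"offset":[[0,0,0],[0,0,0],[0,0,0],[0,0,0],[0,0,0],[0,0,0],[0,0,0],[0,0,0],[0,0,0],[0,0,0]],"angular":[[0,0,0],[0,0,0],[0,0,0],[0,0,0],[0,0,0],[0,0,0],[0,0,0],[0,0,0],[0,0,0],[0,0,0]],"jaw":[0,0,0,0,0,0,0,0,0,0]}'
python3 -m jog '{"offset":[[0,0,0],[0,0,0],[0,0,0],[0,0,0],[0,0,0],[0,0,0],[0,0,0],[0,0,0]],"angular":[[0,0,0],[0,0,0],[0,0,0],[0,0,0],[0,0,0],[0,0,0],[0,0,0],[0,0,0]],"jaw":[0,0,0,0,0,0,0,0]}'
python3 -m jog '{"offset":[[0,0,0.05],[0,0,0.1],[0,0,0.1],[0,0,0.2],[0,0,0.3],[0,0,0.4],[0,0,0.4],[0,0,0.4],[0,0,0.3],[0,0,0],[0,0,0]],"angular":[[0,0,0],[0,0,0],[0,0,0],[0,0,0],[0,0,0],[0,0,0],[0,0,0],[0,0,0],[0,0,0],[0,0,0],[0,0,0]],"jaw":[0,0,0,0,0,0,0,0,0,0,0]}'
python3 - <<'E'
from h import *
s,T=st(); cv2.imwrite('pics/w8.png',manip.grab_frame('wrist'));cv2.imwrite('pics/s8.png',manip.grab_frame('scene'))
E
```

```text
time: 12.95
tool_pos: [0.6383, 0.0229, 0.0549]
tool_rot: [-0.031, 0.031, -0.706, 0.706]
contact_force: [-5.7, 0.4, 12.8]
gripper_width: 0.001
time: 13.75
tool_pos: [0.6384, 0.0229, 0.0549]
tool_rot: [-0.031, 0.031, -0.706, 0.706]
contact_force: [-6.9, 0.1, 13.4]
gripper_width: -0.002
time: 14.85
tool_pos: [0.6381, 0.0229, 0.1655]
tool_rot: [-0.031, 0.031, -0.706, 0.706]
contact_force: [-0.1, 0.0, -0.3]
gripper_width: 0.003
t 14.85 tcp [0.6381 0.0229 0.1655] loc [0.041  0.0031] F [-0.12  0.02 -0.34] w 0.003
```

View pics/w8.png

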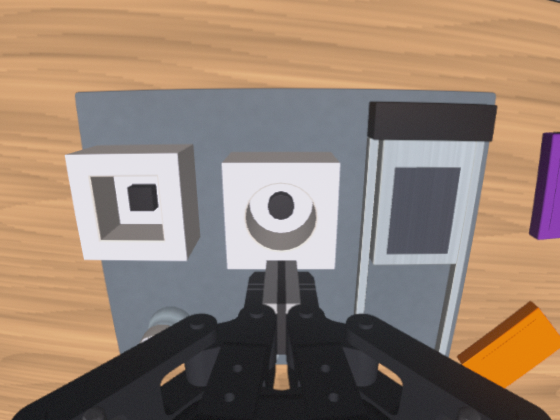

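View pics/s8.png

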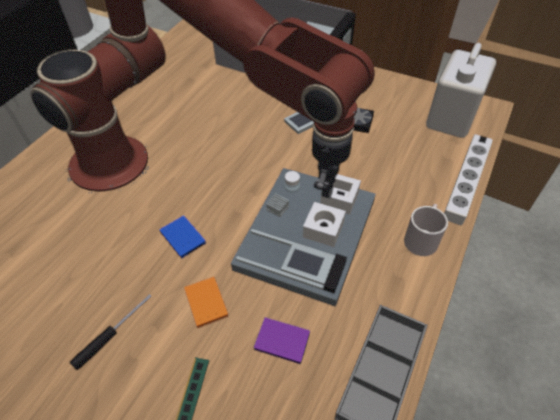

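The key is up, at (281,205) in the wrist view, and the drive is flush with the socket at row 139. The other objects have not moved and the robot is clear of everything, so I hand in.

```bash
python3 - <<'E'
from h import *
s,T=st()
print('near edge',[LOC(onz('wrist',p,.055,s)).round(4) for p in [(371,264),(457,264)]])
print(manip.job_done()); 
E
```

```text
t 14.95 tcp [0.6372 0.023  0.1638] loc [0.0402 0.0033] F [-1.41  0.32  0.95] w 0.001
near edge [array([-0.0094, -0.0686]), array([-0.0104, -0.1398])]
the job is handed in; nothing more can be done
None
```

I slid the drive home against the socket block with the shut fingertips, then pressed and released the start key in the round well. I handed the job in at about 15 s of the 45 s allowed; no verdict is reported.

- **Drive:** I pushed it until the force rose to about 15 N with no further motion. In the last view its near edge is at x ≈ -0.010 m in the tester's frame, exactly where a home drive should be, and it sits flush and square.
- **Start key:** It went down 5 mm to a hard stop at z = 0.055 m, and I held it there at about 13 N for about 1.8 s. I then raised the finger straight out, and the key looks up again in the last view.
- **Other things:** I never entered the square well, and its key looks up. The other objects showed no movement in the last scene and wrist pictures.
- **Robot at hand-in:** The arm was clear of everything, with contact force near zero (sensor noise of 1 to 2 N).

**Disagreements and failures:** The three cameras differed by 2 to 4 mm on the key's position. I used a re-measurement from closer up, and the finger entered the well without touching its sides. One jog call was refused because I typed 13 rows; it moved nothing and I retyped it.

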